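Point out a wire run and confirm it

ROBOT

A 6-joint arm with a two-finger parallel gripper is mounted at the origin on a cart in front of the work surface, level with it; the furniture and walls round the work are solid. World frame = base frame: x ahead of the robot, y to its left, z up, the work surface at z = 0. Lengths are in m, angles in rad, forces in N, time in s.
With the tool pointing down it reaches from about 0.3 to 0.95 m from the base axis. Payload 3.1 kg.
Tool frame: the origin (TCP) lies at the very end of the fingers, on their centre line; the grasp point (between the pads) lies 19 mm behind it; z points along the fingers, y is the direction in which the jaws open and shut (so a half turn about z gives the same grasp; the last joint's range is limited). The gripper opens to 85 mm and grips with 20 to 120 N. Pads are 22 mm wide; open, the fingers measure 114 mm over their backs; the gripper's body (76 mm by 85 mm) begins 54 mm behind the grasp point. The pads swing forward as they close: fully open they stand 13 mm farther back than shut.
Start: joints at [-0.07, 0.308, 1.634, -0, 1.2, -0.07], TCP at [0.625, -0, 0.231] pointing down, gripper open.
Joint ranges: [-3.06, 3.06], [-0.79, 1.96], [0.05, 2.63], [-1.19, 4.34], [0.05, 2.64], [-2.94, 2.94]. Speed limits (rad/s): [2.79, 2.79, 3.14, 3.14, 3.14, 3.14].

INTERFACE

Orientations are given as [roll, pitch, yaw] about the fixed x, y, z axes, in that order (R = Rz(yaw) Ry(pitch) Rx(roll)).
In Python, from workcell import get_state, optics, finish_job gives the robot as it stands.
- The arm moves only by the shell command python3 -m creep 'ROWS' [FORCE]. ROWS is JSON, a list of rows, each a list of 5 numbers: the shift along the world's x, y, z in cm, then the turn about the world's z in degrees, then the opening, from 0 (shut) to 1 (fully open). In form: [[dx, dy, dz, spin, hand], ...]. A call has 1 to 5 rows; each row is the pose to reach, as a shift and turn from the pose commanded when the call began; what a row does not reach only later rows make up. A row lasts 1/8 s, in which the tool goes at most 62.5 mm and 10.7 degrees, less where a joint would pass 70% of its speed; a pose out of reach is approached as far as the arm can. A call with a gripper value outside its range is refused whole. The fingers move at their own pace and stop on an object; FORCE is the grip in N (left out, the last holds). Time passes only in rows, so rows that repeat a pose let the fingers close. It gives the time, the measured TCP pose, the force and the opening at its end, in the units of the state.
- get_state(): the state, without advancing time (a new reading comes with each control period).
- optics.read_camera(name): name is "scene" or "side" or "wrist"; returns the picture (384x512x3 uint8, red, green, blue); there is no depth.
- optics.calibration(name): a dict with "vertical_fov" (degrees; the focal length in pixels is half the picture's height over the tangent of half this angle, whatever the lens; pixels are square), "cx", "cy" (the principal point, pixels), "k1" (the pictures are not rectified: a ray, as slopes to the right and down, at radius r is drawn at 1 + k1 r^2 times it, then the intrinsics apply), "rvec" (rotation vector, rad) and "tvec" (3), from world to camera coordinates, as OpenCV has them. Camera axes: x right, y down, z forward; pixel columns grow to the right and rows downward; lengths in m; the calibration is good to about 2 mm. A picture is of the moment at which its call begins: read the wrist's pose just before it. calibration takes no time and is no camera call; for the wrist camera it gives the pose at the moment of the call.
- finish_job(): hands the job in, once; it reports no verdict.
The state is a dict: "t": time; "joint_pos": joint angles; "dq": joint speeds; "joint_efforts": joint torques, N m; "tool_pos": TCP position; "orientation": TCP orientation; "ft_force": force on the tool from outside, world axes, zero at the start; "wrist_torque": the same for the moment, N m; "finger_gap": finger opening in m.
Only numpy, scipy, OpenCV 4.12 (cv2) and the standard library are available. Lean on these libraries where they do the work, as an engineer would, in place of code of your own. Each camera call takes 0.05 s, during which the arm holds its last target. There are 200 camera calls.

TASK

Show the next wire run to a colleague: with the fingertips about 3 cm above it, point straight down at the middle of the blue wire spool and stay there for two seconds, then point in the same way at the green terminal block on the rail for two seconds, then press the green button on the yellow-lidded box fully down and let it come up again. Do not touch the spools, the terminal blocks, the rail or any of the loose things around, pick nothing up, and travel high (at least 10 cm above them) so that you never come low over another spool or terminal block, as that would be pointing at the wrong one.

Things in the scene. Friction and masses are not known exactly. Their poses are not given: they have to be found in the camera images.
- spool_red: loose spool of red wire standing upright, black flanges 65 mm across, 45 mm high; origin on its underside (a few mm off the spool's axis, because a short wire end sticks out), z up
- spool_red_top (a point): centre of the red spool's upper flange, 45 mm above the bench
- spool_blue: loose spool of blue wire standing upright, black flanges 60 mm across, 40 mm high; origin on its underside (a few mm off the spool's axis, because a short wire end sticks out), z up
- spool_blue_top (a point): centre of the blue spool's upper flange, 40 mm above the bench
- spool_yellow: loose spool of yellow wire standing upright, black flanges 66 mm across, 50 mm high; origin on its underside (a few mm off the spool's axis, because a short wire end sticks out), z up
- spool_yellow_top (a point): centre of the yellow spool's upper flange, 50 mm above the bench
- block_green: green block of five ganged terminals, 46 x 33 x 36 mm, standing loose on a thin rail 8 mm high; origin at the middle of its underside, z up
- block_green_top (a point): top middle of that green terminal block, 36 mm above its underside, 44 mm above the bench
- block_grey_a: grey block of five ganged terminals, 46 x 33 x 36 mm, standing loose on a thin rail 8 mm high; origin at the middle of its underside, z up
- block_grey_a_top (a point): top middle of that grey terminal block, 36 mm above its underside, 44 mm above the bench
- block_grey_b: grey block of five ganged terminals, 46 x 33 x 36 mm, standing loose on a thin rail 8 mm high; origin at the middle of its underside, z up
- block_grey_b_top (a point): top middle of that grey terminal block, 36 mm above its underside, 44 mm above the bench
- rail_piece: perforated steel mounting rail, 35 x 300 x 8 mm, fixed flat on the bench, carrying the three terminal blocks 90 mm apart in a row; origin at its underside middle, y along it
- button_box: push-button box, 84 x 84 x 52 mm, grey with a yellow lid, fixed on the bench; origin at its underside middle
- confirm_top (a point): centre of the top face of the round green push button (32 mm across) in a black collar on the yellow lid; moves down with the button
- confirm (a joint): travel of the green button: 0 released, 0.006 m fully down; a spring returns it; about 5 N holds it fully down
- slim_driver: loose slim screwdriver with red handle, 18 x 150 x 18 mm, bystander
- tape_roll_1: loose roll of black tape lying flat, 72 mm across, 20 mm high, bystander
- contactor: loose black contactor, 70 x 50 x 48 mm, bystander
- fuse_carton: loose small brown carton, 83 x 68 x 45 mm, bystander
- duct_piece: loose length of grey slotted wiring duct, 26 x 240 x 30 mm, bystander
There are look-alikes about, which are no part of the job. Leave any pink look-alike of the spool_yellow alone.

How it is judged:
On the way, in this order (a step that is already met when the one before it is completed fails the run):
1. the fingertips dwell just above the middle of the blue spool (grasp point within 27 mm sideways and under 85 mm above its top, for 1.5 s) (horizontal distance between the grasp point and spool_blue_top below 0.027 m and z of the grasp point in the frame of spool_blue below 0.125 m), for 1.5 s.
2. then they dwell just above the middle of the green terminal block in the same way for 1.5 s (horizontal distance between the grasp point and block_green_top below 0.027 m and z of the grasp point in the frame of block_green below 0.121 m), for 1.5 s.
3. then the green button is pressed down (more than 4.5 mm of its 6 mm) (value of joint confirm above 0.0045 m), for 0.1 s.
At the end, for the whole second after the job is handed in: the button is up again (within 1.5 mm) and all spools, terminal blocks and bystanders stand at rest within 10 mm of where they were (value of joint confirm below 0.0015 m and distance of each of spool_blue, block_green, spool_red, spool_yellow, block_grey_a, block_grey_b, slim_driver, tape_roll_1, contactor, fuse_carton, duct_piece from where it was at the start of the episode below 0.01 m and linear speed of each of spool_blue, block_green, spool_red, spool_yellow, block_grey_a, block_grey_b below 0.02 m/s); the robot touches nothing.
It fails at once if a spool or terminal block is touched, more than 0.5 N (contact force between any of the arm, the fingers and spool_blue above 0.5 N or contact force between any of the arm, the fingers and block_green above 0.5 N or contact force between any of the arm, the fingers and spool_red above 0.5 N or contact force between any of the arm, the fingers and spool_yellow above 0.5 N or contact force between any of the arm, the fingers and block_grey_a above 0.5 N or contact force between any of the arm, the fingers and block_grey_b above 0.5 N).
It fails at once if a bystander or the rail is touched, more than 0.5 N (contact force between any of the arm, the fingers and slim_driver above 0.5 N or contact force between any of the arm, the fingers and tape_roll_1 above 0.5 N or contact force between any of the arm, the fingers and contactor above 0.5 N or contact force between any of the arm, the fingers and fuse_carton above 0.5 N or contact force between any of the arm, the fingers and duct_piece above 0.5 N or contact force between any of the arm, the fingers and rail_piece above 0.5 N).
It fails at once if a spool, block or bystander is moved or lifted more than 10 mm (distance of any of spool_blue, block_green, spool_red, spool_yellow, block_grey_a, block_grey_b, slim_driver, tape_roll_1, contactor, fuse_carton, duct_piece from where it was at the start of the episode above 0.01 m).
It fails at once if the fingertips come low over the middle of a wrong spool or block (grasp point within 25 mm sideways and under 85 mm above its top) ((horizontal distance between the grasp point and spool_red_top below 0.025 m and z of the grasp point in the frame of spool_red below 0.13 m) or (horizontal distance between the grasp point and spool_yellow_top below 0.025 m and z of the grasp point in the frame of spool_yellow below 0.135 m) or (horizontal distance between the grasp point and block_grey_a_top below 0.025 m and z of the grasp point in the frame of block_grey_a below 0.121 m) or (horizontal distance between the grasp point and block_grey_b_top below 0.025 m and z of the grasp point in the frame of block_grey_b below 0.121 m)).
It also fails if it takes over 51 s, if anything falls off the work surface, if the arm or the gripper's body presses on something with over 40 N, if the wrist force passes 120 N, or if a joint passes its speed limit or range.

## Working session

There is one attempt and no reset: what is moved stays moved. The work goes in short steps, Python scripts to look and compute and a shell command to move; the robot and the scene stay as the last step left them, time stands still between calls to the robot, and variables do not carry over. Pictures are saved under pics/ and viewed, about 8 in all and at most 12, crops included, and the job is handed in when it is done.

```bash
mkdir -p pics
cat > h.py <<'E'
import numpy as np,cv2
from workcell import get_state,optics,finish_job
def K(c,s=384):
    f=192/np.tan(np.radians(c["vertical_fov"])/2); return f
def ray(c,u,v):
    f=K(c); d=np.array([(u-c["cx"])/f,(v-c["cy"])/f]); p=d.copy()
    for _ in range(30): p=d/(1+c["k1"]*(p@p))
    R=cv2.Rodrigues(np.array(c["rvec"],float))[0]
    return -R.T@np.array(c["tvec"],float).ravel(), R.T@np.array([p[0],p[1],1])
def onplane(c,u,v,z):
    o,d=ray(c,u,v); return o+d*(z-o[2])/d[2]
E
python3 - <<'E'
from h import *
for n in("scene","side"):
    c=optics.calibration(n); im=optics.read_camera(n); cv2.imwrite(f"pics/{n}1.png",im[...,::-1]); print(n,c,ray(c,256,192))
a=[cv2.imread(f"pics/{n}1.png") for n in("scene","side")]
E
```

```text
scene {'vertical_fov': 54.00654646316612, 'cx': 253.64015825930178, 'cy': 192.91493914922074, 'k1': -0.011079297846777117, 'rvec': array([ 1.89995337, -1.07833224,  0.60603648]), 'tvec': array([-0.34938791,  0.31113363,  0.75257476])} (array([-0.23292208, -0.54302022,  0.6603947 ]), array([ 0.73690923,  0.42951876, -0.52203788]))
side {'vertical_fov': 54.226244102750414, 'cx': 252.80723461642822, 'cy': 195.02102568698965, 'k1': 0.032925210710514755, 'rvec': array([ 0.30858726, -2.43588516,  1.68517355]), 'tvec': array([0.57396667, 0.12008471, 1.19208937])} (array([0.26555793, 1.18446191, 0.53987418]), array([ 0.24208922, -0.90764016, -0.34310281]))
```

View pics/scene1.png

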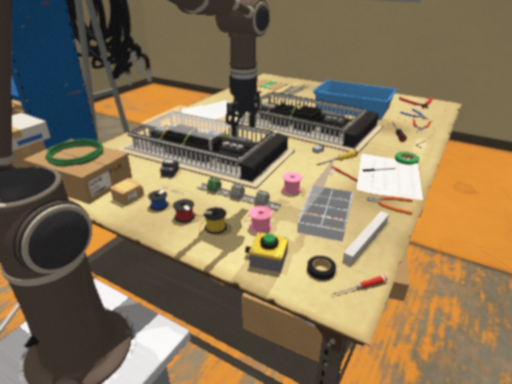

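View pics/side1.png

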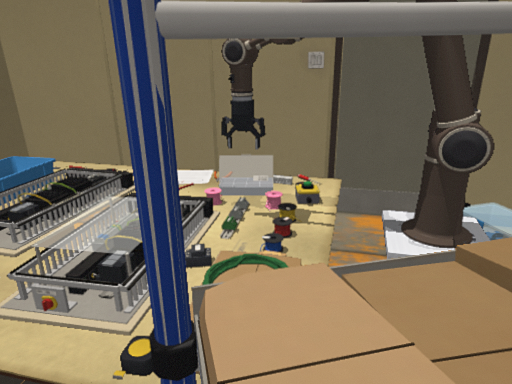

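The scene view shows the blue spool at (158,201), red at (184,210), yellow at (215,220) and pink look-alikes at (260,218) and (292,183). The green block is at (214,185), greys at (237,191) and (262,196), and the green button at (269,240). Other green things are the cable rings at (75,152) and (406,158). Other blue things are the bin and the cabinet. My choices are (158,201), (214,185) and (269,240). I'll measure them and check with one close crop.

Run:
```python
from h import *
im=cv2.imread("pics/scene1.png"); s=cv2.imread("pics/side1.png")
def cen(img,box,lo,hi):
    x0,y0,x1,y1=box; h=cv2.cvtColor(img,cv2.COLOR_BGR2HSV)[y0:y1,x0:x1]
    m=cv2.inRange(h,lo,hi); n,_,st,ce=cv2.connectedComponentsWithStats(m); i=1+np.argmax(st[1:,4]); return ce[i]+[x0,y0],st[i,2:]
A=(100,90,40);B=(130,255,255);G=(40,70,30);H=(90,255,255);Y=(22,120,60);Z=(34,255,255);R=(0,140,60);R2=(8,255,255)
for nm,b1,b2,lo,hi,z in[("blue",(140,185,175,215),(260,230,290,255),A,B,.02),("green",(203,174,224,196),(218,212,240,235),G,H,.03),("button",(255,228,282,250),(295,178,318,192),G,H,.058)]:
    o=[]
    for n,img,b in(("scene",im,b1),("side",s,b2)):
        (u,v),st=cen(img,b,lo,hi); c=optics.calibration(n); print(nm,n,u.round(1),v.round(1),st,onplane(c,u,v,z).round(3)); o.append(ray(c,u,v))
    (o1,d1),(o2,d2)=o
    t=np.linalg.lstsq(np.c_[d1,-d2],o2-o1,rcond=None)[0]; p,q=o1+t[0]*d1,o2+t[1]*d2
    print(" tri",((p+q)/2).round(3),"gap",np.linalg.norm(p-q).round(4))
c=optics.calibration("scene")
for nm,u,v,z in[("red",184,210,.022),("yel",215,220,.025),("ga",237,191,.03),("gb",262,196,.03),("contactor",170,169,.03),("carton",126,190,.03),("rail end",173,187,.008),("pink",260,218,.025),("pink2",292,183,.025),("box frontrack",262,175,.0)]: print(nm,onplane(c,u,v,z).round(3))
cv2.imwrite("pics/crop.png",np.hstack([cv2.resize(im[155:280,110:300],None,fx=3,fy=3,interpolation=2)]))
print(get_state())
```

```text
blue scene 158.6 204.0 [ 14  10 110] [0.455 0.206 0.02 ]
blue side 273.1 246.1 [ 17   9 126] [0.469 0.24  0.02 ]
 tri [0.471 0.222 0.008] gap 0.0049
green scene 213.2 184.3 [ 12  14 126] [0.626 0.122 0.03 ]
green side 229.6 223.8 [ 15  14 130] [0.633 0.144 0.03 ]
 tri [0.637 0.13  0.023] gap 0.0017
button scene 268.9 239.0 [ 15  12 124] [ 0.437 -0.192  0.058]
button side 307.1 183.5 [ 9  6 44] [ 0.433 -0.229  0.058]
 tri [ 0.428 -0.197  0.068] gap 0.0029
red [0.467 0.115 0.022]
yel [0.47  0.003 0.025]
ga [0.631 0.031 0.03 ]
gb [ 0.646 -0.053  0.03 ]
contactor [0.634 0.317 0.03 ]
carton [0.451 0.342 0.03 ]
rail end [0.571 0.251 0.008]
pink [ 0.545 -0.103  0.025]
pink2 [ 0.776 -0.095  0.025]
box frontrack [0.812 0.042 0.   ]
{'t': 0.1, 'joint_pos': array([-6.97153031e-02,  3.08931603e-01,  1.63504709e+00, -1.52079609e-05,
        1.19970394e+00, -6.96801839e-02]), 'dq': array([-5.41837064e-04, -1.32371386e-03, -3.80739082e-03, -4.59507419e-05,
        1.30713561e-04,  8.25304820e-04]), 'joint_efforts': array([ 8.17496607e-05, -4.16405118e+01, -2.77644914e+01, -1.21622929e-04,
        4.01614045e-03,  3.27598855e-06]), 'tool_pos': array([6.24259248e-01, 1.03500621e-05, 2.30159198e-01]), 'orientation': array([-3.13950676e+00, -1.31385138e-04,  1.57076660e+00]), 'ft_force': array([-0.72829681,  0.07878566, -0.19012025]), 'wrist_torque': array([0.01043149, 0.02502003, 0.02232361]), 'finger_gap': 0.08526318829348327}
```

View pics/crop.png

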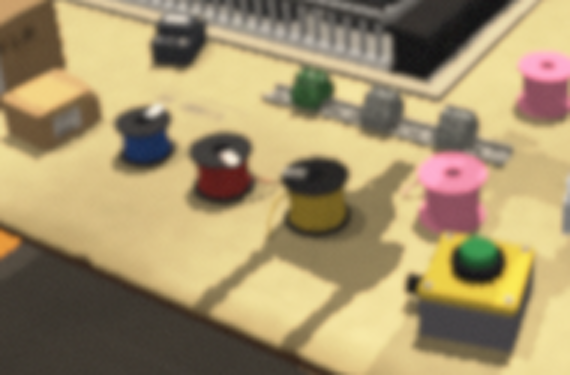

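The crop confirms the choices: blue spool with black flanges, green block at the left end of the rail, green button on the yellow lid. I'm going above the blue spool with the hand shut.

```bash
python3 -m creep '[[-3,4,0,0,0],[-7,9.5,0,0,0],[-11,15,0,0,0],[-15,20,0,0,0],[-16,21.5,0,0,0]]'
python3 -m creep '[[0,0,0,0,0],[0,0,0,0,0],[0,0,0,0,0]]'
python3 - <<'E'
from h import *
import pickle
s=get_state(); c=optics.calibration("wrist"); im=optics.read_camera("wrist"); pickle.dump(c,open("w1.pkl","wb")); cv2.imwrite("pics/w1.png",im[...,::-1]); print(s["tool_pos"],s["orientation"],s["finger_gap"])
E
```

```text
t: 0.72
tool_pos: [0.4623, 0.2168, 0.2307]
orientation: [-3.14, -0.0, 1.573]
ft_force: [-0.4, 0.4, 0.7]
finger_gap: 0.0002
t: 1.1
tool_pos: [0.4658, 0.214, 0.2312]
orientation: [3.142, 0.0, 1.569]
ft_force: [-0.4, 0.0, 0.2]
finger_gap: -0.0001
[0.46575995 0.21403535 0.23115472] [3.14151456e+00 3.60041684e-04 1.56922424e+00] -7.990465956279557e-05
```

View pics/w1.png

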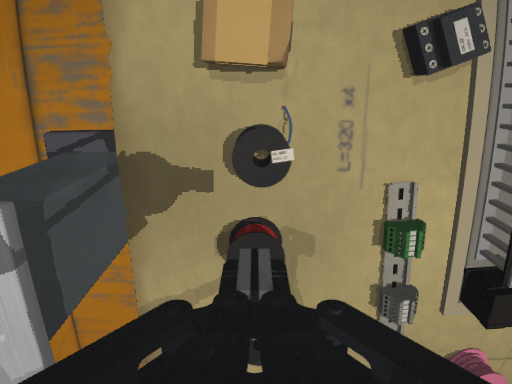

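The wrist view shows the blue spool's flange centred at (261,156), its blue wire end at (287,120), and the red spool behind the fingers at (255,232). The green block is at (405,239) and the grey at (399,303).

Run:
```python
from h import *
import pickle
c=pickle.load(open("w1.pkl","rb")); im=cv2.imread("pics/w1.png")
g=cv2.inRange(cv2.cvtColor(im,cv2.COLOR_BGR2GRAY)[110:200,215:310],0,75)
n,l,st,ce=cv2.connectedComponentsWithStats(g); i=1+np.argmax(st[1:,4]); 
k=max(cv2.findContours((l==i).astype(np.uint8),0,2)[0],key=cv2.contourArea); (x,y),r=cv2.minEnclosingCircle(k); x+=215;y+=110
b=onplane(c,x,y,.04); print("blue",x,y,r,b, "edge r",np.linalg.norm(onplane(c,x+r,y,.04)-b))
h=cv2.cvtColor(im,cv2.COLOR_BGR2HSV)[200:270,370:440]; m=cv2.inRange(h,(45,80,30),(85,255,255)); m=cv2.morphologyEx(m,cv2.MORPH_CLOSE,np.ones((7,7)))
x0,y0,w,hh=cv2.boundingRect(max(cv2.findContours(m,0,2)[0],key=cv2.contourArea)); u,v=x0+370+w/2,y0+200+hh/2
print("green",u,v,w,hh,onplane(c,u,v,.036)); print("red",onplane(c,255,232,.045),"grey",onplane(c,399,303,.036)); print(ray(c,256,192))
t=get_state()["tool_pos"]; print("d blue cm",(b-t)*100)
```

```text
blue 262.21739196777344 155.32608795166016 32.45242691040039 [0.47402885 0.23008051 0.04      ] edge r 0.032383993315744805
green 404.5 239.5 43 41 [0.63339131 0.13507511 0.036     ]
red [0.4667353  0.14921153 0.045     ] grey [0.63962636 0.05105497 0.036     ]
(array([0.46605178, 0.29474551, 0.37459635]), array([ 0.00506437, -0.29396949, -0.95601098]))
d blue cm [  0.82771522   1.60612876 -19.11524901]
```

```bash
python3 -m creep '[[0.8,1.6,0,0,0],[0.8,1.6,-5,0,0],[0.8,1.6,-10,0,0],[0.8,1.6,-14,0,0],[0.8,1.6,-16,0,0]]'
for i in 1 2 3; do python3 -m creep '[[0,0,0,0,0],[0,0,0,0,0],[0,0,0,0,0],[0,0,0,0,0],[0,0,0,0,0]]'; done
python3 -m creep '[[0,0,0,0,0],[0,0,0,0,0]]'
python3 - <<'E'
from h import *
im=optics.read_camera("wrist"); sc=optics.read_camera("scene"); 
cv2.imwrite("pics/p1.png",np.hstack([cv2.resize(im,(400,300)),cv2.resize(sc[120:270,80:280],(400,300),interpolation=2)])[...,::-1])
E
```

```text
t: 1.78
tool_pos: [0.4721, 0.2309, 0.0684]
orientation: [-3.138, 0.001, 1.57]
ft_force: [-0.1, 0.9, 0.2]
finger_gap: -0.0
t: 2.4
tool_pos: [0.4734, 0.2311, 0.072]
orientation: [3.14, -0.0, 1.571]
ft_force: [0.6, 0.5, 0.6]
finger_gap: 0.0005
t: 3.02
tool_pos: [0.473, 0.231, 0.0712]
orientation: [-3.142, 0.0, 1.571]
ft_force: [0.2, -0.6, 0.1]
finger_gap: 0.0004
t: 3.65
tool_pos: [0.473, 0.231, 0.0713]
orientation: [-3.142, 0.0, 1.571]
ft_force: [0.2, -0.0, 0.2]
finger_gap: 0.0003
t: 3.9
tool_pos: [0.473, 0.231, 0.0713]
orientation: [3.142, -0.0, 1.571]
ft_force: [-0.2, 0.6, -0.2]
finger_gap: -0.0004
```

View pics/p1.png

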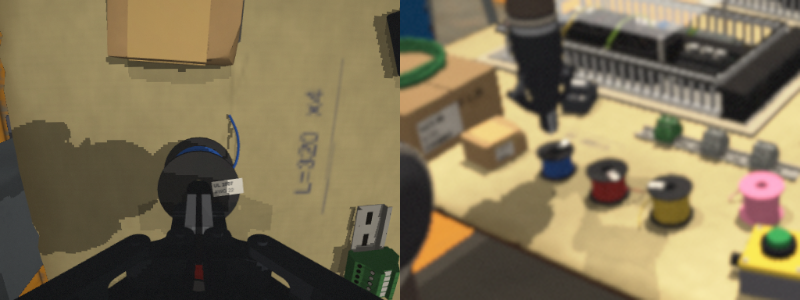

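The fingertips are over the middle of the blue flange at (198,185), with a clear gap in the scene crop, and the 2 s dwell is done. Now up, then across to above the green block.

```bash
python3 -m creep '[[0,0,6,0,0],[0,0,12,0,0],[0,0,16,0,0],[4,-2,16,0,0],[8,-4.5,16,0,0]]'
python3 -m creep '[[4,-2.5,0,0,0],[7,-4.5,0,0,0],[8,-4.5,0,0,0],[8,-4.5,0,0,0],[8,-4.5,0,0,0]]'
python3 - <<'E'
from h import *
import pickle
s=get_state(); c=optics.calibration("wrist"); im=optics.read_camera("wrist"); pickle.dump(c,open("w2.pkl","wb")); cv2.imwrite("pics/w2.png",im[...,::-1]); print(s["tool_pos"],s["orientation"])
E
```

```text
t: 4.62
tool_pos: [0.5542, 0.1862, 0.2328]
orientation: [3.139, -0.001, 1.573]
ft_force: [0.0, 0.6, -0.4]
finger_gap: 0.0
t: 5.25
tool_pos: [0.6318, 0.1419, 0.231]
orientation: [-3.14, -0.0, 1.572]
ft_force: [0.8, 0.2, -0.2]
finger_gap: 0.0004
[0.63180965 0.14187482 0.23102292] [-3.14019305e+00 -1.75399044e-04  1.57190458e+00]
```

View pics/w2.png

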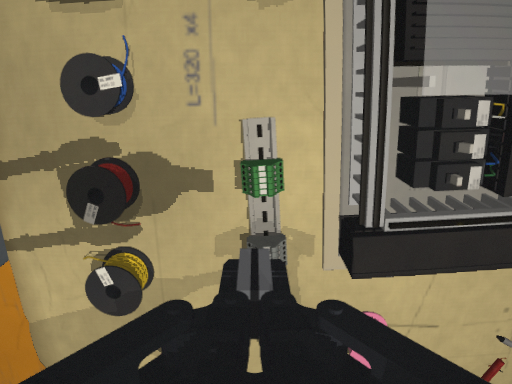

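The green block is at about (263,177) on the rail, with the grey block behind the fingers at (267,245). The spools are at left, and the rack edge is at column 330.

Run:
```python
from h import *
import pickle
c=pickle.load(open("w2.pkl","rb")); im=cv2.imread("pics/w2.png")
h=cv2.cvtColor(im,cv2.COLOR_BGR2HSV)[140:215,225:300]; m=cv2.inRange(h,(45,80,30),(85,255,255)); m=cv2.morphologyEx(m,cv2.MORPH_CLOSE,np.ones((9,9)))
x0,y0,w,hh=cv2.boundingRect(max(cv2.findContours(m,0,2)[0],key=cv2.contourArea)); u,v=x0+225+w/2,y0+140+hh/2
g=onplane(c,u,v,.042); t=get_state()["tool_pos"]
print("green",u,v,w,hh,g,"d",(g-t)*100,"grey",onplane(c,267,245,.044))
print("rack",onplane(c,330,200,0),onplane(c,360,200,.1)," yellow",onplane(c,114,291,.05),"red",onplane(c,96,195,.045),"blue",onplane(c,90,85,.04))
```

```text
green 262.0 178.5 44 39 [0.63967514 0.13475019 0.042     ] d [  0.78410125  -0.71461173 -18.91536835] grey [0.64559656 0.0615976  0.044     ]
rack [0.72018737 0.09795858 0.        ] [0.72269117 0.13124156 0.1       ]  yellow [0.47318432 0.00569897 0.05      ] red [0.46757008 0.11808362 0.045     ] blue [0.47371986 0.22756229 0.04      ]
```

```bash
python3 -m creep '[[0.7,-0.7,0,0,0],[0.7,-0.7,-5,0,0],[0.7,-0.7,-10,0,0],[0.7,-0.7,-13.5,0,0],[0.7,-0.7,-15.5,0,0]]'
for i in 1 2 3; do python3 -m creep '[[0,0,0,0,0],[0,0,0,0,0],[0,0,0,0,0],[0,0,0,0,0],[0,0,0,0,0]]'; done
python3 -m creep '[[0,0,0,0,0],[0,0,0,0,0]]'
python3 - <<'E'
from h import *
im=optics.read_camera("wrist"); sc=optics.read_camera("scene"); 
cv2.imwrite("pics/p2.png",np.hstack([cv2.resize(im,(400,300)),cv2.resize(sc[110:260,120:320],(400,300),interpolation=2)])[...,::-1])
E
```

```text
t: 5.92
tool_pos: [0.6387, 0.1337, 0.074]
orientation: [-3.139, 0.001, 1.571]
ft_force: [-0.6, 0.6, 0.7]
finger_gap: -0.0002
t: 6.55
tool_pos: [0.6404, 0.134, 0.077]
orientation: [3.14, -0.0, 1.571]
ft_force: [0.2, 0.5, -0.4]
finger_gap: 0.0001
t: 7.18
tool_pos: [0.64, 0.134, 0.0762]
orientation: [-3.141, 0.0, 1.571]
ft_force: [-0.8, 0.1, 0.1]
finger_gap: 0.0002
t: 7.8
tool_pos: [0.64, 0.134, 0.0763]
orientation: [3.142, 0.0, 1.571]
ft_force: [-0.1, 0.7, -0.4]
finger_gap: -0.0001
t: 8.05
tool_pos: [0.64, 0.134, 0.0763]
orientation: [-3.142, -0.0, 1.571]
ft_force: [0.1, -0.5, 0.0]
finger_gap: -0.0001
```

View pics/p2.png

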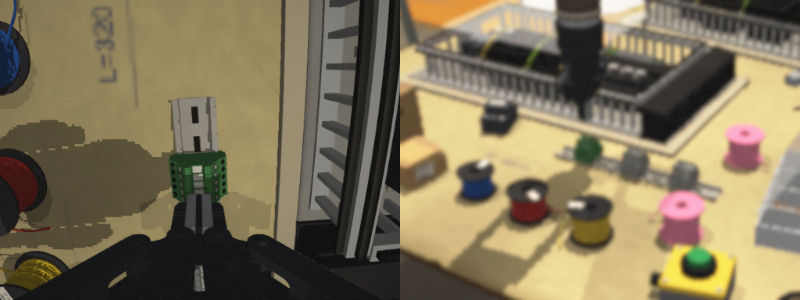

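The fingertips are just behind the green block's picture centre at (198,178). I'll check numerically where the tool axis meets the block's top.

Run:
```python
from h import *
c=optics.calibration("wrist"); t=get_state()["tool_pos"]; f=K(c)
for z in(.044,t[2]):
    p,_=cv2.projectPoints(np.array([[t[0],t[1],z]]),np.array(c["rvec"]),np.array(c["tvec"]),np.array([[f,0,c["cx"]],[0,f,c["cy"]],[0,0,1]]),np.array([c["k1"],0,0,0,0.]))
    print(z,p.ravel()*300/384)
print("block near/far edges y",onplane(c,250,196,.044),onplane(c,198/.78125,200/.78125,.044))
```

```text
0.044 [198.31856956 185.23399711]
0.07629060575640012 [198.27923784 207.37817848]
block near/far edges y [0.63792741 0.15839806 0.044     ] [0.63975854 0.12199445 0.044     ]
```

The axis meets the block top at (198,185), which is within the block and near its middle. The far edge at y≈0.158 puts the centre at y≈0.135–0.14, so the pointing holds. Up, then high across to the button box.

```bash
python3 -m creep '[[0,0,6,0,0],[0,0,12,0,0],[0,0,16,0,0],[-2.5,-4,16,0,0],[-5.5,-8.5,16,0,0]]'
python3 -m creep '[[-3,-5,0,0,0],[-6,-10,0,0,0],[-9,-15,0,0,0],[-12,-20,0,0,0],[-14,-23,0,0,0]]'
python3 -m creep '[[-1,-1.5,0,0,0],[-1,-1.5,0,0,0],[-1,-1.5,0,0,0],[-1,-1.5,0,0,0]]'
python3 - <<'E'
from h import *
import pickle
s=get_state(); c=optics.calibration("wrist"); im=optics.read_camera("wrist"); pickle.dump(c,open("w3.pkl","wb")); cv2.imwrite("pics/w3.png",im[...,::-1]); print(s["tool_pos"],s["orientation"])
E
```

```text
t: 8.78
tool_pos: [0.5853, 0.0486, 0.2375]
orientation: [3.139, 0.0, 1.573]
ft_force: [0.1, -1.3, -0.1]
finger_gap: -0.0
t: 9.4
tool_pos: [0.4436, -0.1829, 0.2365]
orientation: [3.141, 0.001, 1.569]
ft_force: [0.8, 0.0, 0.9]
finger_gap: 0.0001
t: 9.9
tool_pos: [0.4355, -0.1953, 0.2363]
orientation: [3.141, -0.0, 1.572]
ft_force: [-0.2, -0.0, -0.9]
finger_gap: -0.0002
[ 0.43550133 -0.19525534  0.23628289] [ 3.14141979e+00 -1.98842184e-04  1.57213084e+00]
```

View pics/w3.png

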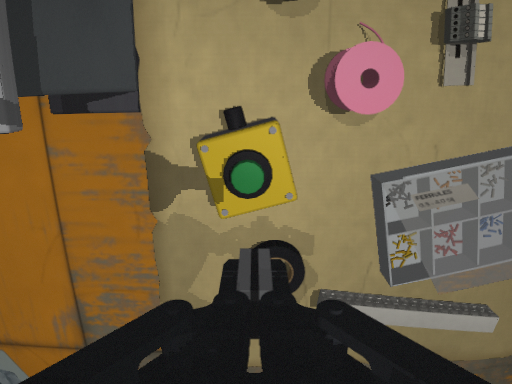

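The button is at (248,177) on the yellow lid and the tape roll is at (277,268), which is low and clear.

Run:
```python
from h import *
import pickle
c=pickle.load(open("w3.pkl","rb")); im=cv2.imread("pics/w3.png")
h=cv2.cvtColor(im,cv2.COLOR_BGR2HSV)[140:215,205:290]; m=cv2.inRange(h,(45,80,30),(85,255,255))
k=max(cv2.findContours(m,0,2)[0],key=cv2.contourArea); (x,y),r=cv2.minEnclosingCircle(k); x+=205;y+=140
t=get_state()["tool_pos"]
for z in(.058,.066,.075):
    b=onplane(c,x,y,z); print(x,y,r,b,"r",np.linalg.norm(onplane(c,x+r,y,z)-b),(b-t)*100)
c2=optics.calibration("scene"); o1,d1=ray(c,x,y); o2,d2=ray(c2,268.9,239.0); q=np.linalg.lstsq(np.c_[d1,-d2],o2-o1,rcond=None)[0]; print(o1+q[0]*d1,o2+q[1]*d2)
```

```text
247.09014129638672 176.43385314941406 17.468002319335938 [ 0.42882426 -0.19746418  0.058     ] r 0.017052682496406173 [ -0.66498229  -0.21964846 -17.82495646]
247.09014129638672 176.43385314941406 17.468002319335938 [ 0.42899159 -0.19540463  0.066     ] r 0.016628691342295176 [-6.48249040e-01 -1.36935203e-02 -1.70249565e+01]
247.09014129638672 176.43385314941406 17.468002319335938 [ 0.42917984 -0.19308764  0.075     ] r 0.01615170129392037 [ -0.62942413   0.21800579 -16.12495646]
[ 0.42896969 -0.19567421  0.06495286] [ 0.42902047 -0.19574263  0.06496941]
```

Button at (0.429, −0.195), with its top at roughly 0.065–0.075. I'm descending to about 0.09, then feeling for contact in small steps.

```bash
python3 -m creep '[[-0.6,0,-4,0,0],[-0.6,0,-8,0,0],[-0.6,0,-12,0,0],[-0.6,0,-14.5,0,0],[-0.6,0,-14.5,0,0]]'
python3 -m creep '[[0,0,-0.5,0,0],[0,0,-1,0,0],[0,0,-1,0,0],[0,0,-1,0,0]]'
python3 -m creep '[[0,0,-0.2,0,0],[0,0,-0.4,0,0],[0,0,-0.4,0,0],[0,0,-0.4,0,0]]'
```

```text
t: 10.58
tool_pos: [0.4274, -0.1944, 0.0892]
orientation: [-3.137, -0.003, 1.572]
ft_force: [0.5, 1.2, -0.4]
finger_gap: 0.0002
t: 11.08
tool_pos: [0.4294, -0.1963, 0.0818]
orientation: [3.141, 0.001, 1.571]
ft_force: [-0.1, 0.4, 0.5]
finger_gap: -0.0002
t: 11.58
tool_pos: [0.4289, -0.196, 0.0772]
orientation: [-3.141, -0.0, 1.571]
ft_force: [-1.0, 0.2, 0.2]
finger_gap: -0.0
```

```bash
python3 -m creep '[[0,0,-0.2,0,0],[0,0,-0.4,0,0],[0,0,-0.4,0,0],[0,0,-0.4,0,0]]'
python3 -m creep '[[0,0,-0.2,0,0],[0,0,-0.4,0,0],[0,0,-0.4,0,0],[0,0,-0.4,0,0]]'
```

```text
t: 12.08
tool_pos: [0.4291, -0.1961, 0.0734]
orientation: [3.142, 0.0, 1.571]
ft_force: [0.1, -0.2, 1.9]
finger_gap: -0.0002
t: 12.58
tool_pos: [0.4291, -0.1961, 0.0694]
orientation: [3.141, 0.0, 1.571]
ft_force: [-1.0, 0.6, 4.3]
finger_gap: 0.0004
```

Contact came near 0.075, and the spring force is now 4.3 N. I'll press on until it bottoms.

```bash
python3 -m creep '[[0,0,-0.1,0,0],[0,0,-0.2,0,0],[0,0,-0.2,0,0],[0,0,-0.2,0,0]]'
python3 -m creep '[[0,0,-0.1,0,0],[0,0,-0.2,0,0],[0,0,-0.2,0,0],[0,0,-0.2,0,0]]'
```

```text
t: 13.08
tool_pos: [0.4292, -0.1961, 0.068]
orientation: [-3.142, 0.0, 1.571]
ft_force: [-1.8, 1.1, 9.3]
finger_gap: 0.0
t: 13.58
tool_pos: [0.4293, -0.1962, 0.0677]
orientation: [-3.141, -0.0, 1.571]
ft_force: [-6.7, 4.6, 22.9]
finger_gap: 0.0
```

Bottomed out: the force jumped to 23 N while z stopped at 0.0677. Releasing.

```bash
python3 -m creep '[[0,0,1,0,0],[0,0,3,0,0],[0,0,8,0,0],[0,0,13,0,0],[0,0,16,0,0]]'
python3 -m creep '[[0,0,0,0,0],[0,0,0,0,0],[0,0,0,0,0],[0,0,0,0,0]]'
python3 - <<'E'
from h import *
im=optics.read_camera("wrist"); sc=optics.read_camera("scene"); 
cv2.imwrite("pics/p3.png",np.hstack([cv2.resize(im,(400,300)),cv2.resize(sc[140:290,110:310],(400,300),interpolation=2)])[...,::-1])
h=cv2.cvtColor(sc,cv2.COLOR_RGB2HSV)
for nm,(x0,y0,x1,y1),lo,hi in[("blue",(140,185,175,215),(100,90,40),(130,255,255)),("green",(203,174,224,196),(40,70,30),(90,255,255)),("button",(255,228,282,250),(40,70,30),(90,255,255))]:
    n,_,st,ce=cv2.connectedComponentsWithStats(cv2.inRange(h[y0:y1,x0:x1],lo,hi)); print(nm,ce[1+np.argmax(st[1:,4])]+[x0,y0])
E
```

```text
t: 14.2
tool_pos: [0.4298, -0.1965, 0.2274]
orientation: [3.139, 0.002, 1.571]
ft_force: [0.0, -0.4, -0.1]
finger_gap: 0.0
t: 14.7
tool_pos: [0.4282, -0.1955, 0.2237]
orientation: [-3.139, -0.001, 1.571]
ft_force: [-0.3, -0.5, 0.1]
finger_gap: -0.0002
blue [158.49541284 203.96330275]
green [213.23622047 184.37007874]
button [268.89344262 238.89344262]
```

View pics/p3.png

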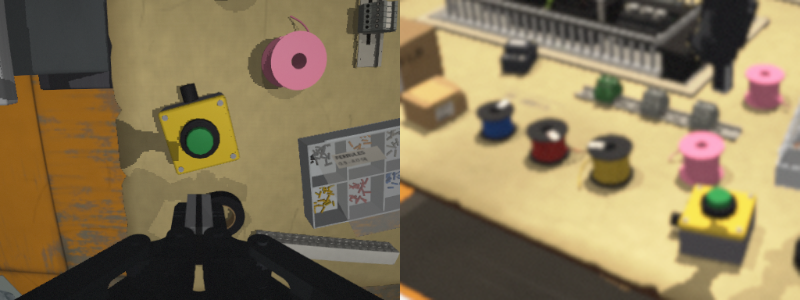

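The button is up again at the same pixel (268.9, 238.9), and the spool and block are where they were at the start. The arm is clear.

```bash
python3 -c "
from workcell import finish_job; print(finish_job())"
```

```text
the job is handed in; nothing more can be done
None
```

The job is done and handed in at about 14.8 s of robot time; it returned no verdict.

- **Blue spool:** I pointed with the hand shut, fingertips about 31 mm above the flange, for about 2.1 s.
- **Green terminal block:** I pointed the same way, about 32 mm above it, for about 2.1 s. I travelled between targets with the fingertips at about z 0.23 m.
- **Green button:** I pressed until it bottomed. Contact came near z 0.075 m and it stopped at 0.0677 m. The upward push reached 23 N. Then I let it up and moved clear.

**Last checks:** In the final scene picture the blue spool, green block and button are within 0.2 px of their first positions, and the wrist force is about zero. The other loose things look undisturbed, but I checked them only by eye.

**Disagreements:** The first two-camera estimate of the blue spool was about 8 mm off the later wrist-camera one. For the green block it was about 5 mm off. I used the wrist-camera values. The button height from two views was 0.065 m, but contact came near 0.075 m, so I felt for it in small steps.

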